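# Lay out the trimmer spindle parts in fitting order

### The arm

A 7-joint arm with a two-finger parallel gripper is mounted at the origin on the work surface. World frame = base frame: x ahead of the robot, y to its left, z up, the work surface at z = 0. Lengths are in m, angles in rad, forces in N, time in s.
With the tool pointing down it reaches from about 0.4 to 0.875 m from the base axis. Payload 4.4 kg.
Tool frame: the origin (TCP) lies on the centre line of the jaws, within the pads' length; the fingertips stand 25 mm ahead of it and the grasp point (between the pads) lies 6 mm ahead of it; z points along the fingers, y is the line along which they close (so a half turn about z gives the same grasp; the last joint's range is limited). The gripper opens to 85 mm and grips with 20 to 120 N. Pads are 22 mm wide; open, the fingers measure 114 mm over their backs; the gripper's body (76 mm by 85 mm) begins 54 mm behind the grasp point. The pads swing forward as they close: fully open they stand 13 mm farther back than shut.
Start: joints at [1.249, 0.628, 0.038, 1.517, -0.027, 0.996, -0.02], TCP at [0.164, -0.629, 0.256] pointing down, gripper open.
Joint ranges: [-3.06, 3.06], [-0.37, 2.12], [-1.25, 1.32], [0.18, 2.47], [-1.1, 4.24], [0.23, 1.98], [-2.94, 2.94]. Speed limits (rad/s): [2.57, 2.57, 3.14, 3.14, 3.14, 3.14, 3.14].

### API

Orientations are given as a 3x3 rotation matrix whose columns are the frame's x, y, z axes.
In Python, from station import get_state, optics, manip gives the robot as it stands.
- The arm moves only by the tool servo_tool, never from a script. Its argument "deltas" is a list of rows, each an object with "fingers": the gripper command: -1 is fully open, 1 is shut, values between are in proportion; "travel": the shift along the tool's x, y, z in m, a list of three; "yaw": the turn about the tool's z in degrees. In form: [{"fingers": fingers, "travel": [dx, dy, dz], "yaw": yaw}, ...]. A call has 1 to 8 rows; each row shifts and turns the commanded pose from where the row before left it, along the tool's axes as they then stand; what a row does not reach is not made up. A row lasts 1/12 s, in which the tool goes at most 41.7 mm and 7.16 degrees, less where a joint would pass 70% of its speed; a pose out of reach is approached as far as the arm can. A call with a gripper value outside its range is refused whole. The fingers move at their own pace and stop on an object; "force" is the grip in N (left out, the last holds). Time passes only in rows, so rows that do not move let the fingers close. It gives the time, the measured TCP pose, the force, the opening and the grip force at its end, in the units of the state.
- get_state(): the state, without advancing time (a new reading comes with each control period).
- optics.camera(name): name is "scene" or "side" or "wrist"; returns a dict with "image" (480x640x3 uint8, red, green, blue), "vfov" (degrees; the focal length in pixels is half the picture's height over the tangent of half this angle, whatever the lens; pixels are square), "cx", "cy" (the principal point, pixels), "position" and "orientation" of the camera in the world; the wrist camera has in their place "hand_eye" (4x4, takes a point from camera to tool coordinates, whose origin is the TCP and whose axes are the flange's). Camera axes: x right, y down, z forward; pixel columns grow to the right and rows downward; lengths in m; the calibration is good to about 2 mm. A picture is of the moment at which its call begins: read the wrist's pose just before it. There is no depth.
- manip.job_done(): hands the job in; it is judged then, once.
The state is a dict: "time_s": time; "qpos": joint angles; "dq": joint speeds; "joint_efforts": joint torques, N m; "tool_pos": TCP position; "orientation": TCP orientation; "wrist_force": force on the tool from outside, world axes, zero at the start; "wrist_torque": the same for the moment, N m; "opening": finger opening in m; "grasp_force": force on a finger pad.
Only numpy, scipy, OpenCV 4.12 (cv2) and the standard library are available. Lean on these libraries where they do the work, as an engineer would, in place of code of your own. Each camera call takes 0.05 s, during which the arm holds its last target. There are 200 camera calls.

### The job

On the grey fitting board, set out the trimmer's spindle parts flat and upright in one straight line between the two green bearing blocks, all evenly spaced: the grooved pulley next to the square block, the sanding drum next to the round block, and the toothed cutter midway between them. Set the hex nut centrally on top of the cutter, and lay the wrench along the black strip on the far side of the board, centred on the strip so that it lies behind the cutter. Leave the oil can where it stands.

Things in the scene. Friction and masses are not known exactly. Their poses are not given: they have to be found in the camera images.
- board: Fixed grey fitting board, 170 (x) x 440 (y) x 6 mm thick, flat on the bench, origin at the centre of its underside; its x axis points away from the robot, its y axis runs along its length to the robot's left; its turn varies by up to 9 degrees. The line between the two bearing blocks runs along y at x = -40 mm. A black rubber strip, 36 x 180 mm, flush with the top, lies along y on the far side, its centre at x = +50 mm, y = 0.
- square_block: Fixed green cast bearing block, square, 56 x 56 x 40 mm high, standing on one end of the board (left or right end, varies); its centre lies 190 mm along y from the board's middle, at board x = -40 mm. Origin at the centre of its underside, z up.
- round_block: Fixed green cast bearing block, round, 58 mm diameter x 40 mm high, on the other end of the board, 380 mm from the square block, at board x = -40 mm. Origin at the centre of its underside, z up.
- pulley: Loose aluminium V-groove pulley lying flat, 56 mm diameter, 30 mm high, smooth rims above and below the groove (for grasping it behaves as a plain cylinder). It goes a quarter of the way from the square block to the round block, 95 mm from the square block's centre. About 0.2 kg. Origin at the centre of its underside, z up.
- drum: Loose sanding drum, a brown plain cylinder standing upright with a black and steel end, 50 mm diameter, 45 mm high. It goes 95 mm from the round block's centre, on the line between the blocks. About 0.1 kg. Origin at the centre of its underside, z up.
- cutter: Loose steel trimming cutter lying flat, a toothed disc 56 mm diameter over the teeth, 20 mm high, with a flat top (for grasping it behaves as a plain cylinder). It goes midway between the blocks. About 0.25 kg. Origin at the centre of its underside, z up.
- nut: Loose dark steel hexagon nut lying flat, 36 mm across flats (41.6 mm across corners), 24 mm high; one pair of flats faces along its x and -x axes, the others at every 60 degrees. It goes on top of the cutter. About 0.12 kg. Origin at the centre of its underside, z up.
- wrench: Loose flat steel wrench, 160 mm long along its x axis, 9 mm thick, with a straight 14 mm wide shank; a closed round end (32 mm wide) at -x and an open jaw (32 mm wide) at +x. Grip it across the shank, at its middle. It may point either way along the strip. About 0.16 kg. Origin at the middle of its length, on its underside, z up.
- oil_can: Bystander: loose red oil can with brass spout, 64 mm diameter, 120 mm high, to be left alone. Origin at the centre of its underside, z up.
Mind the look-alikes: they are no part of the job. What is shaped like the pulley but yellow is not meant. Several things have the shape of the drum; the one meant has the colours described above.

How it is judged:
At the end, for the whole second after the job is handed in: Row parts flat on the board, within 15 mm of the block line; pulley and drum 80-110 mm from their blocks, inward; cutter within 15 mm of midway; nut on cutter within 10 mm; wrench within 15 mm across, 20 mm along the strip, 0.2 rad; all at rest; oil can moved under 30 mm (x of pulley in the frame of board between -0.055 and -0.025 m and horizontal distance between pulley and square_block between 0.08 and 0.11 m and y of pulley in the frame of board between -0.15 and 0.15 m and x of drum in the frame of board between -0.055 and -0.025 m and horizontal distance between drum and round_block between 0.08 and 0.11 m and y of drum in the frame of board between -0.15 and 0.15 m and x of cutter in the frame of board between -0.055 and -0.025 m and y of cutter in the frame of board between -0.015 and 0.015 m and horizontal distance between nut and cutter below 0.01 m and z of nut in the frame of cutter between 0.015 and 0.025 m and x of wrench in the frame of board between 0.035 and 0.065 m and y of wrench in the frame of board between -0.02 and 0.02 m and angle between the x axis of wrench and the y axis of board, either way round below 0.2 rad and z of pulley in the frame of board between 0.001 and 0.011 m and z of drum in the frame of board between 0.001 and 0.011 m and z of cutter in the frame of board between 0.001 and 0.011 m and z of wrench in the frame of board between 0.001 and 0.011 m and angle between each of pulley, drum, cutter, nut, wrench's own z axis and vertical below 0.1 rad and linear speed of each of pulley, drum, cutter, nut, wrench below 0.02 m/s and angular speed of each of pulley, drum, cutter, nut, wrench below 0.2 rad/s and distance of oil_can from where it was at the start of the episode below 0.03 m); the robot touches nothing.
It fails at once if the oil can was disturbed (moved over 30 mm) (distance of oil_can from where it was at the start of the episode above 0.03 m).
It also fails if it takes over 122 s, if anything falls off the work surface, if the arm or the gripper's body presses on something with over 40 N, if the wrist force passes 120 N, or if a joint passes its speed limit or range.

## Working session

There is one attempt and no reset: what is moved stays moved. The work goes in short steps, Python scripts to look and compute and a tool call to move; the robot and the scene stay as the last step left them, time stands still between calls to the robot, and variables do not carry over. Pictures are saved under pics/ and viewed, at most 17 in all, crops included, and the job is handed in when it is done.

Besides the shell and the picture viewer there is one more tool, called after ">>>" as name(argument=value, ...) on one line, values as JSON. servo_tool: Moves the arm, as the interface text tells. Its arguments: {"type":"object","properties":{"deltas":{"type":"array"},"force":{"type":"number"}},"required":["deltas"]}

```bash
mkdir -p pics; ls; cat > h.py <<'E'
import numpy as np, cv2
from station import get_state, optics, manip
def cam(name):
    s=get_state(); c=optics.camera(name)
    if 'hand_eye' in c:
        T=np.eye(4);T[:3,:3]=s['orientation'];T[:3,3]=s['tool_pos'];T=T@np.array(c['hand_eye'])
        c['position'],c['orientation']=T[:3,3],T[:3,:3]
    c['f']=c['image'].shape[0]/2/np.tan(np.radians(c['vfov'])/2)
    return c
def ray(c,uv,z):
    uv=np.atleast_2d(uv).astype(float)
    d=np.c_[(uv[:,0]-c['cx'])/c['f'],(uv[:,1]-c['cy'])/c['f'],np.ones(len(uv))]@np.array(c['orientation']).T
    p=np.array(c['position']); t=(z-p[2])/d[:,2]
    return p+t[:,None]*d
def proj(c,P):
    q=(np.atleast_2d(P)-np.array(c['position']))@np.array(c['orientation'])
    return np.c_[q[:,0]/q[:,2]*c['f']+c['cx'],q[:,1]/q[:,2]*c['f']+c['cy']]
def save(c,n): cv2.imwrite('pics/%s.png'%n,c['image'][:,:,::-1])
E
python3 - <<'E'
from h import *
import pickle
np.set_printoptions(precision=3,suppress=True)
for n in('scene','side','wrist'):
    c=cam(n);save(c,n+'0');print(n,c['vfov'],c['cx'],c['cy'],c['position'],np.array(c['orientation']).tolist(),[k for k in c])
    pickle.dump(c,open(n+'0.pkl','wb'))
s=get_state();print(s['time_s'],s['tool_pos'],s['orientation'],s['opening'])
E
```

```text
pics
scene 42.50264368882179 319.16584542197296 229.82774583779144 [ 1.434 -0.05   0.727] [[0.05825933996474739, 0.5767952025747323, -0.8148086545893125], [0.9982338980057743, -0.043155750177452164, 0.040824822091699124], [-0.011616117211423284, -0.8157480465887705, -0.5782907489382271]] ['image', 'vfov', 'cx', 'cy', 'position', 'orientation', 'f']
side 44.132716763230064 324.4337059549538 243.105024114611 [0.413 0.932 0.752] [[-0.9968976915496209, -0.042021440617068424, 0.06655216834561534], [-0.07826734450002797, 0.6186269362209894, -0.7817767818033139], [-0.008319577390160713, -0.7845603305739451, -0.6199966712182824]] ['image', 'vfov', 'cx', 'cy', 'position', 'orientation', 'f']
wrist 60.63410381303842 318.7882168145071 240.7098994689228 [ 0.228 -0.612  0.373] [[0.25195593637624214, -0.933007853801722, -0.25693296960310924], [-0.9677381335063386, -0.2432026148378321, -0.06584370200487046], [-0.0010540789516009848, 0.26523354403306976, -0.9641836215354516]] ['image', 'vfov', 'cx', 'cy', 'hand_eye', 'position', 'orientation', 'f']
0.15 [ 0.164 -0.628  0.256] [[ 0.967  0.253 -0.   ]
 [ 0.253 -0.967  0.001]
 [-0.    -0.001 -1.   ]] 0.08546752346596152
```

View pics/scene0.png

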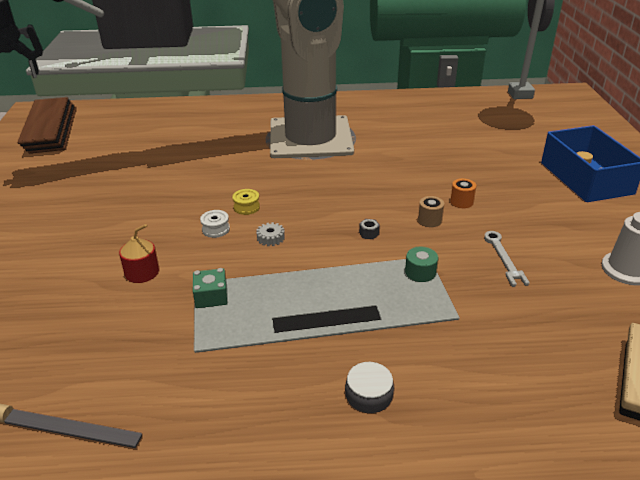

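View pics/side0.png

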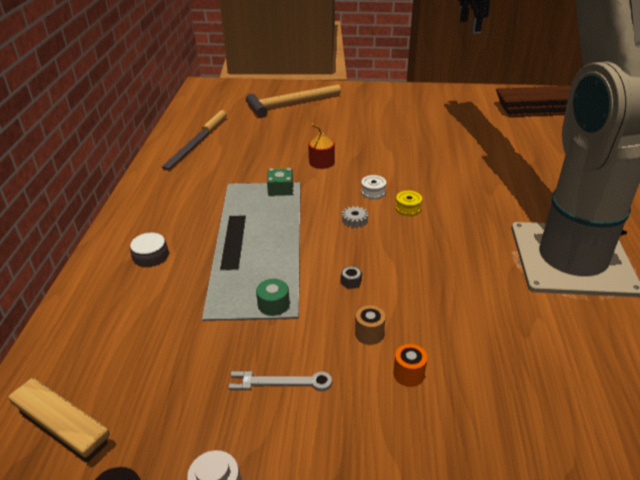

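The scene view shows the white pulley at (215,222), with a yellow look-alike at (246,200). The cutter is at (270,234), the nut at (369,229) and the wrench at (505,257). The square block is at (210,287), the round block at (422,264) and the oil can at (140,260). There are two drum candidates: brown at (431,211) and orange at (463,193). Brown fits the description. The other pulley-shaped part is yellow, so white/aluminium is the pulley. I'll triangulate blob centroids and confirm in one enlarged crop.

```bash
cat > m.py <<'E'
from h import *
import pickle
np.set_printoptions(precision=4,suppress=True)
S=pickle.load(open('scene0.pkl','rb'));D=pickle.load(open('side0.pkl','rb'))
# seeds: (u,v) scene, side, half window
seeds=dict(pulley=((215,222),(373,186),22,'n'),cutter=((270,234),(355,216),20,'n'),nut=((369,229),(351,276),17,'n'),
 square=((210,287),(280,181),26,'g'),round=((422,264),(273,296),26,'g'),can=((140,262),(321,152),26,'r'),wrench=((505,257),(280,381),52,'n'))
def blob(c,seed,w,k):
    im=cv2.cvtColor(c['image'],cv2.COLOR_RGB2HSV).astype(int);H,Sa,V=im[...,0],im[...,1],im[...,2]
    m={'n':(Sa<95),'g':(H>60)&(H<95)&(Sa>80),'r':((H<5)|(H>172))&(Sa>150)}[k].astype(np.uint8)
    m2=np.zeros_like(m);u,v=seed;m2[v-w:v+w,u-w:u+w]=m[v-w:v+w,u-w:u+w]
    if k=='r': m2=m2
    n,l,st,ce=cv2.connectedComponentsWithStats(m2)
    i=1+np.argmax(st[1:,4]); cn=max(cv2.findContours((l==i).astype(np.uint8),0,2)[0],key=cv2.contourArea)
    h=cv2.convexHull(cn); M=cv2.moments(h)
    return np.array([M['m10']/M['m00'],M['m01']/M['m00']]),st[i],(l==i)
def tri(a,b):
    A=[];B=[]
    for c,uv in((S,a),(D,b)):
        p=np.array(c['position']);d=ray(c,uv,0)[0]-p;d/=np.linalg.norm(d);P=np.eye(3)-np.outer(d,d);A.append(P);B.append(P@p)
    return np.linalg.lstsq(np.vstack(A),np.hstack(B),rcond=None)[0]
if __name__=='__main__':
    for n,(a,b,w,k) in seeds.items():
        x,s1,_=blob(S,a,w,k);y,s2,_=blob(D,b,w,k);print(n,x,s1,y,s2,tri(x,y))
    x=(431,211);y=(370,324);print('drum',tri(x,y)); print('orange',tri((463,193),(410,364)))
    # board mask corners
    c1=S['image'][180:240,400:500];c2=S['image'][180:250,190:290]
    o=np.hstack([cv2.resize(c1,(400,240),interpolation=2),cv2.resize(c2,(343,240),interpolation=2)])
    cv2.imwrite('pics/crop.png',o[:,:,::-1])
E
python3 m.py
```

```text
pulley [214.6821 223.1522] [200 210  30  28 683] [373.1148 186.4464] [361 175  25  24 498] [ 0.3975 -0.2092  0.0177]
cutter [270.0962 233.6778] [256 222  29  24 534] [354.6216 216.5346] [342 207  26  21 415] [ 0.435  -0.0972  0.0122]
nut [368.8691 228.525 ] [359 219  21  20 340] [351.2859 275.7743] [342 266  20  21 247] [0.4344 0.0992 0.0153]
square [209.3668 288.1873] [193 269  34  39 954] [279.518  176.1537] [268 170  24  13 183] [ 0.6129 -0.2022  0.0353]
round [420.9605 264.0044] [405 247  33  35 835] [271.8125 290.0573] [257 279  31  23 445] [0.5745 0.173  0.0348]
can [139.3832 263.3211] [119 244  40  39 833] [320.2575 155.4775] [309 146  24  22 217] [ 0.5279 -0.335   0.0228]
wrench [505.6785 259.113 ] [484 231  46  56 682] [279.5339 380.5047] [ 229  371  103   20 1115] [0.5374 0.345  0.0052]
drum [0.3974 0.2312 0.0259]
orange [0.3334 0.3133 0.0257]
```

View pics/crop.png

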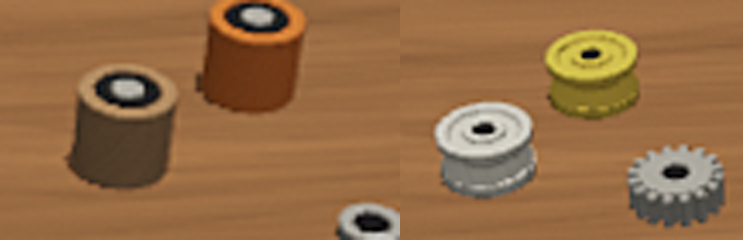

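The crop confirms it: the brown drum (left) is meant and the orange one isn't, and the white pulley is meant and the yellow one isn't. Triangulated heights agree with the half heights. Next I'll move toward the parts and measure the board.

>>> servo_tool(deltas=[{"fingers":-1,"travel":[0.0218,-0.0251,0],"yaw":0},{"fingers":-1,"travel":[0.0218,-0.0251,0],"yaw":0},{"fingers":-1,"travel":[0.0218,-0.0251,0],"yaw":0},{"fingers":-1,"travel":[0.0218,-0.0251,0],"yaw":0},{"fingers":-1,"travel":[0.0218,-0.0251,0],"yaw":0},{"fingers":-1,"travel":[0.0218,-0.0251,0],"yaw":0},{"fingers":-1,"travel":[0.0218,-0.0251,0],"yaw":0},{"fingers":-1,"travel":[0.0218,-0.0251,0],"yaw":0}])

```text
time_s: 0.82
tool_pos: [0.2828, -0.3889, 0.2563]
orientation: [[0.968, 0.253, -0.0], [0.253, -0.968, 0.0], [0.0, -0.0, -1.0]]
wrist_force: [0.5, 0.4, 0.4]
opening: 0.0853
grasp_force: 0.0
```

>>> servo_tool(deltas=[{"fingers":-1,"travel":[0.0218,-0.0251,0],"yaw":0},{"fingers":-1,"travel":[0.0218,-0.0251,0],"yaw":0},{"fingers":-1,"travel":[0.0218,-0.0251,0],"yaw":0},{"fingers":-1,"travel":[0.0218,-0.0251,0],"yaw":0},{"fingers":-1,"travel":[0.0218,-0.0251,0],"yaw":0},{"fingers":-1,"travel":[0.0218,-0.0251,0],"yaw":0},{"fingers":-1,"travel":[0.0218,-0.0251,0],"yaw":0},{"fingers":-1,"travel":[0.0218,-0.0251,0],"yaw":0}])

```text
time_s: 1.48
tool_pos: [0.4007, -0.1505, 0.2563]
orientation: [[0.967, 0.253, 0.0], [0.253, -0.967, -0.0], [0.0, 0.0, -1.0]]
wrist_force: [0.7, -0.8, 0.6]
opening: 0.0858
grasp_force: 0.0
```

```bash
python3 - <<'E'
from m import *
s=get_state();print(s['time_s'],s['tool_pos'],s['qpos'])
c=cam('wrist');save(c,'w1');pickle.dump(c,open('w1.pkl','wb'))
im=S['image'].astype(int).sum(2)
for n,c_,box in(('S',S,(265,300,390,340)),('D',D,(215,205,250,280))):
    im=c_['image'].max(2); u0,v0,u1,v1=box
    m=np.zeros(im.shape,np.uint8);m[v0:v1,u0:u1]=(im[v0:v1,u0:u1]<60)
    n_,l,st,ce=cv2.connectedComponentsWithStats(m);i=1+np.argmax(st[1:,4])
    cn=max(cv2.findContours((l==i).astype(np.uint8),0,2)[0],key=cv2.contourArea)
    P=ray(c_,cn[:,0],0.006);r=cv2.minAreaRect((P[:,:2]*1000).astype(np.float32));print(n,'strip',r)
    hsv=cv2.cvtColor(c_['image'],cv2.COLOR_RGB2HSV)
    m=((hsv[...,1]<70)).astype(np.uint8)
    seed=(250,325) if n=='S' else (270,230)
    n_,l,st,ce=cv2.connectedComponentsWithStats(m);i=l[seed[1],seed[0]]
    cn=max(cv2.findContours((l==i).astype(np.uint8),0,2)[0],key=cv2.contourArea)
    P=ray(c_,cn[:,0],0.006);r=cv2.minAreaRect((P[:,:2]*1000).astype(np.float32));print(n,'board',r,st[i])
E
```

```text
1.4833 [ 0.4007 -0.1505  0.2563] [ 0.3217  0.3166 -0.0362  2.1005  0.017   0.7247 -1.0406]
S strip ((676.6878051757812, -2.853759765625), (34.84819793701172, 179.1998291015625), 5.808663845062256)
S board ((629.2670288085938, -7.0732574462890625), (174.84523010253906, 439.7118835449219), 5.876003742218018) [  194   259   266    94 15726]
D strip ((680.0616455078125, -2.3620986938476562), (33.30388259887695, 175.61907958984375), 5.887959003448486)
D board ((629.8561401367188, -4.4021148681640625), (168.31658935546875, 438.6663818359375), 5.945813179016113) [ 202  183   98  137 9908]
```

View pics/w1.png

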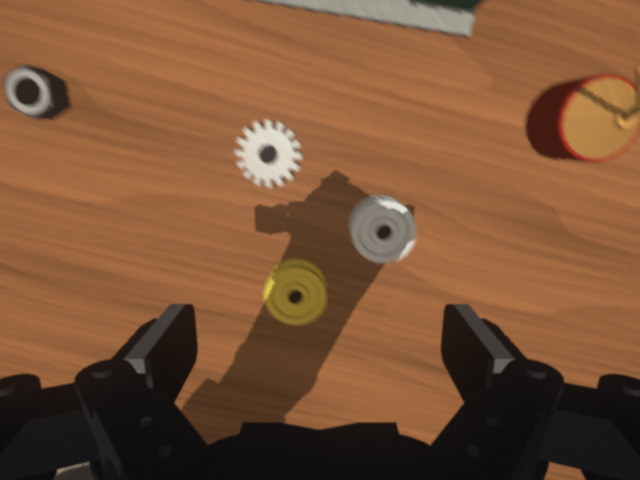

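The wrist view shows the pulley at (382,229), yellow decoy at (295,293), cutter at (268,154), nut at (27,92) and oil can at (600,115). There's enough room to grasp the pulley with the fingers along board y.

```bash
cat > go.py <<'E'
from m import *
BC=np.array([0.6297,-0.007]);BY=np.radians(5.87)
R=np.array([[np.cos(BY),-np.sin(BY)],[np.sin(BY),np.cos(BY)]])
bd=lambda x,y: BC+R@np.array([x,y])
SL=dict(pulley=bd(-.04,-.095),cutter=bd(-.04,0),drum=bd(-.04,.095),wrench=bd(.05,0))
def delta(P,z=None,ang=None):
    """ang: desired world angle of tool x, rad; prints travel in current tool axes"""
    s=get_state();O=np.array(s['orientation']);p=np.array(s['tool_pos'])
    P=np.r_[P[:2],p[2] if z is None else z]
    a=np.arctan2(O[1,0],O[0,0])
    print('t',round(s['time_s'],2),'travel',(O.T@(P-p)).round(4),'ang',np.degrees(a).round(2), '' if ang is None else 'yaw %.2f'%np.degrees(a-ang))
E
python3 - <<'E'
from go import *
c=pickle.load(open('w1.pkl','rb'))
for n,uv,z in(('pulley',(382,231),.03),('cutter',(268,154),.02),('nut',(27,92),.024),('yellow',(295,294),.03)):print(n,ray(c,uv,z)[0])
P=ray(c,(382,231),.03)[0]; delta(P,.03,BY)
print(SL)
E
```

```text
pulley [ 0.3946 -0.2084  0.03  ]
cutter [ 0.4326 -0.0978  0.02  ]
nut [0.4318 0.0999 0.024 ]
yellow [ 0.3189 -0.1496  0.03  ]
t 1.53 travel [-0.027   0.0604  0.2262] ang 15.16 yaw 9.29
{'pulley': array([ 0.5996, -0.1056]), 'cutter': array([ 0.5899, -0.0111]), 'drum': array([0.5802, 0.0834]), 'wrench': array([ 0.6794, -0.0019])}
```

>>> servo_tool(deltas=[{"fingers":-1,"travel":[-0.013,0.0302,0.02],"yaw":0},{"fingers":-1,"travel":[-0.013,0.0302,0.02],"yaw":0},{"fingers":-1,"travel":[0,0,0.035],"yaw":4.6},{"fingers":-1,"travel":[0,0,0.035],"yaw":4.6},{"fingers":-1,"travel":[0,0,0.035],"yaw":0},{"fingers":-1,"travel":[0,0,0.035],"yaw":0},{"fingers":-1,"travel":[0,0,0.03],"yaw":0},{"fingers":-1,"travel":[0,0,0.014],"yaw":0}])

```text
time_s: 2.2
tool_pos: [0.3842, -0.2172, 0.0557]
orientation: [[0.995, 0.096, -0.021], [0.096, -0.995, -0.0], [-0.021, -0.002, -1.0]]
wrist_force: [-0.8, -1.5, -0.3]
opening: 0.0854
grasp_force: 0.0
```

>>> servo_tool(deltas=[{"fingers":0.5,"travel":[0,0,0],"yaw":0},{"fingers":0.5,"travel":[0,0,0],"yaw":0},{"fingers":0.5,"travel":[0,0,0],"yaw":0},{"fingers":0.5,"travel":[0,0,0],"yaw":0},{"fingers":0.5,"travel":[0,0,0],"yaw":0},{"fingers":0.5,"travel":[0,0,0],"yaw":0}], force=40)

```text
time_s: 2.7
tool_pos: [0.3859, -0.218, 0.0586]
orientation: [[0.995, 0.096, -0.015], [0.096, -0.995, -0.003], [-0.016, 0.001, -1.0]]
wrist_force: [0.0, -0.4, -0.2]
opening: 0.0217
grasp_force: 0.0
```

```bash
python3 -c "
from go import *
delta(SL['pulley'],.1,BY)"
```

```text
t 2.7 travel [ 0.2228 -0.0914 -0.045 ] ang 5.5 yaw -0.37
```

>>> servo_tool(deltas=[{"fingers":-1,"travel":[0,0,-0.03],"yaw":0},{"fingers":-1,"travel":[0.01,-0.009,0],"yaw":0},{"fingers":-1,"travel":[0,0,0],"yaw":0},{"fingers":-1,"travel":[0,0,0],"yaw":0},{"fingers":-1,"travel":[0,0,0],"yaw":0},{"fingers":-1,"travel":[0,0,0],"yaw":0}])

```text
time_s: 3.2
tool_pos: [0.3942, -0.2081, 0.0873]
orientation: [[0.995, 0.095, -0.018], [0.095, -0.995, -0.002], [-0.018, -0.0, -1.0]]
wrist_force: [-0.3, -0.1, -0.3]
opening: 0.0849
grasp_force: 0.0
```

```bash
python3 -c "
from go import *
s=get_state();print(s['tool_pos'],s['qpos'],s['orientation'])
c=cam('wrist');save(c,'w2');pickle.dump(c,open('w2.pkl','wb'))
print(proj(c,[.396,-.209,.03]));delta([.396,-.209],.03,BY)"
```

```text
[ 0.3942 -0.2081  0.0873] [ 0.5183  0.6596 -0.1481  2.1945  0.3161  0.3239 -1.3765] [[ 0.9953  0.0953 -0.018 ]
 [ 0.0953 -0.9954 -0.0016]
 [-0.0181 -0.0001 -0.9998]]
[[321.0883 272.1376]]
t 3.25 travel [0.0026 0.0011 0.0573] ang 5.47 yaw -0.40
```

View pics/w2.png

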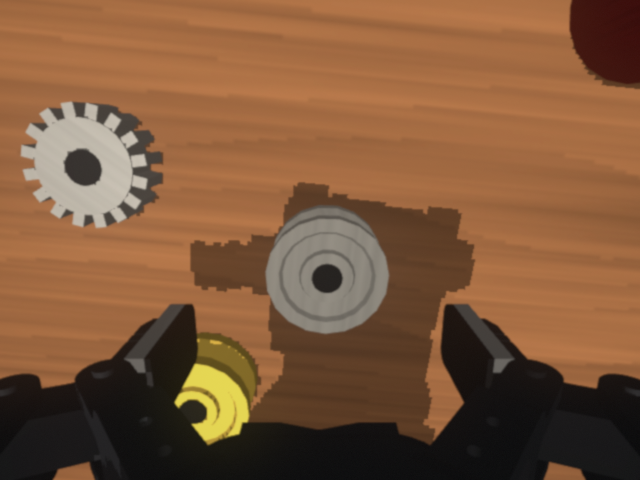

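The wrist image puts the pulley bore at (327,277), about 3 mm from my estimate. I'll go down slowly.

>>> servo_tool(deltas=[{"fingers":-1,"travel":[0,0.003,0.012],"yaw":0},{"fingers":-1,"travel":[0,0,0.01],"yaw":0},{"fingers":-1,"travel":[0,0,0.01],"yaw":0},{"fingers":-1,"travel":[0,0,0.01],"yaw":0},{"fingers":-1,"travel":[0,0,0.01],"yaw":0},{"fingers":-1,"travel":[0,0,0.005],"yaw":0},{"fingers":-1,"travel":[0,0,0],"yaw":0}])

```text
time_s: 3.83
tool_pos: [0.3932, -0.2107, 0.0301]
orientation: [[0.995, 0.096, -0.019], [0.096, -0.995, 0.0], [-0.019, -0.002, -1.0]]
wrist_force: [-0.2, -0.6, -0.0]
opening: 0.0856
grasp_force: 0.0
```

```bash
python3 -c "
from go import *
s=get_state();print(s['tool_pos'],s['qpos'],s['orientation'])
delta([.394,-.211],.03,BY)"
```

```text
[ 0.3932 -0.2107  0.0301] [ 0.5696  0.7882 -0.2149  2.2066  0.7419  0.2373 -1.7886] [[ 0.9952  0.0957 -0.0194]
 [ 0.0957 -0.9954  0.0001]
 [-0.0193 -0.002  -0.9998]]
t 3.83 travel [0.0008 0.0004 0.0001] ang 5.49 yaw -0.38
```

>>> servo_tool(deltas=[{"fingers":1,"travel":[0,0,0],"yaw":0},{"fingers":1,"travel":[0,0,0],"yaw":0},{"fingers":1,"travel":[0,0,0],"yaw":0},{"fingers":1,"travel":[0,0,0],"yaw":0},{"fingers":1,"travel":[0,0,-0.03],"yaw":0},{"fingers":1,"travel":[0,0,-0.03],"yaw":0},{"fingers":1,"travel":[0.02,0,-0.005],"yaw":0},{"fingers":1,"travel":[0.02,0,0],"yaw":0}], force=40)

```text
time_s: 4.5
tool_pos: [0.4356, -0.2079, 0.0982]
orientation: [[0.995, 0.094, -0.015], [0.094, -0.996, -0.003], [-0.015, 0.002, -1.0]]
wrist_force: [1.2, -0.4, -2.4]
opening: 0.0546
grasp_force: 44.1
```

```bash
python3 -c "
from go import *
s=get_state();print(s['tool_pos'],s['qpos'],s['orientation'])
delta(SL['pulley'],.1,BY)"
```

```text
[ 0.4356 -0.2079  0.0982] [ 0.6643  0.6922 -0.4199  2.0904  0.602   0.4928 -1.6914] [[ 0.9955  0.0939 -0.0148]
 [ 0.0938 -0.9956 -0.0033]
 [-0.0151  0.0019 -0.9999]]
t 4.5 travel [ 0.1728 -0.0864 -0.0046] ang 5.38 yaw -0.49
```

>>> servo_tool(deltas=[{"fingers":1,"travel":[0.029,-0.0144,0],"yaw":-0.1},{"fingers":1,"travel":[0.029,-0.0144,0],"yaw":-0.1},{"fingers":1,"travel":[0.029,-0.0144,0],"yaw":-0.1},{"fingers":1,"travel":[0.029,-0.0144,0],"yaw":-0.1},{"fingers":1,"travel":[0.029,-0.0144,0],"yaw":0},{"fingers":1,"travel":[0.029,-0.0144,0],"yaw":0},{"fingers":1,"travel":[0,0,0],"yaw":0},{"fingers":1,"travel":[0,0,0],"yaw":0}])

```text
time_s: 5.17
tool_pos: [0.6008, -0.1012, 0.0928]
orientation: [[0.994, 0.106, -0.016], [0.106, -0.994, -0.0], [-0.016, -0.001, -1.0]]
wrist_force: [-0.7, 0.7, -1.2]
opening: 0.0546
grasp_force: 43.9
```

```bash
python3 -c "
from go import *
delta(SL['pulley'],.0375,BY);c=cam('wrist');save(c,'w3');pickle.dump(c,open('w3.pkl','wb'));print(get_state()['tool_pos'],get_state()['orientation'])
E=[bd(.05,0),bd(.032,-.09),bd(.068,-.09),bd(.068,.09),bd(.032,.09),bd(-.085,-.22),bd(.085,-.22)]
print(proj(c,np.c_[np.array(E),np.full(len(E),.006)]).round())
"
```

```text
t 5.17 travel [-0.0008  0.0043  0.0553] ang 6.08 yaw 0.21
[ 0.5991 -0.1031  0.0925] [[ 0.9944  0.1041 -0.0185]
 [ 0.1041 -0.9946 -0.002 ]
 [-0.0186  0.     -0.9998]]
[[122.  73.]
 [318. 114.]
 [318.  30.]
 [-84.  29.]
 [-63. 113.]
 [552. 336.]
 [615. -12.]]
```

View pics/w3.png

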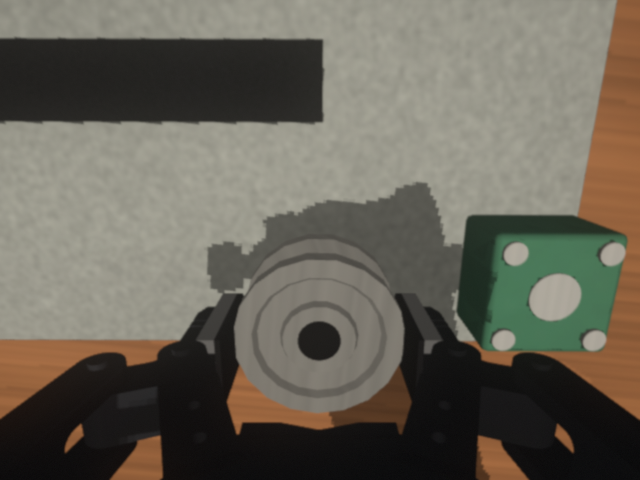

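The strip end is at (323,39)-(323,123), against a prediction of (318,30)-(318,114). So the board sits 2–4 mm nearer and slightly to the right; I'll shift my board estimate by about 2 mm. Now placing.

>>> servo_tool(deltas=[{"fingers":1,"travel":[-0.001,0.002,0.015],"yaw":0},{"fingers":1,"travel":[-0.001,0.002,0.015],"yaw":0},{"fingers":1,"travel":[0,0,0.015],"yaw":0},{"fingers":1,"travel":[0,0,0.008],"yaw":0},{"fingers":1,"travel":[0,0,0.0025],"yaw":0},{"fingers":1,"travel":[0,0,0],"yaw":0},{"fingers":1,"travel":[0,0,0],"yaw":0}])

```text
time_s: 5.8
tool_pos: [0.5966, -0.1088, 0.0377]
orientation: [[0.995, 0.102, -0.017], [0.102, -0.995, -0.002], [-0.018, 0.001, -1.0]]
wrist_force: [-0.3, -0.5, -2.4]
opening: 0.0545
grasp_force: 45.2
```

```bash
sed -i 's/0.6297,-0.007/0.6278,-0.008/' go.py; python3 -c "
from go import *
delta(SL['pulley'],.0365,BY);print(get_state()['tool_pos'],get_state()['wrist_force'],SL)"
```

```text
t 5.8 travel [ 0.0014 -0.0021  0.0012] ang 5.85 yaw -0.02
[ 0.5966 -0.1088  0.0377] [-0.2819 -0.4668 -2.4372] {'pulley': array([ 0.5977, -0.1066]), 'cutter': array([ 0.588 , -0.0121]), 'drum': array([0.5783, 0.0824]), 'wrench': array([ 0.6775, -0.0029])}
```

>>> servo_tool(deltas=[{"fingers":1,"travel":[0.001,-0.001,0.0012],"yaw":0},{"fingers":-0.75,"travel":[0,0,0],"yaw":0},{"fingers":-0.75,"travel":[0,0,0],"yaw":0},{"fingers":-0.75,"travel":[0,0,0],"yaw":0},{"fingers":-0.75,"travel":[0,0,0],"yaw":0},{"fingers":-0.75,"travel":[0,0,-0.02],"yaw":0},{"fingers":-0.75,"travel":[0,0,-0.025],"yaw":0},{"fingers":-0.75,"travel":[0,0,-0.025],"yaw":0}])

```text
time_s: 6.47
tool_pos: [0.5986, -0.1065, 0.1063]
orientation: [[0.995, 0.103, -0.019], [0.103, -0.995, -0.001], [-0.019, -0.001, -1.0]]
wrist_force: [1.1, -0.2, 0.5]
opening: 0.0745
grasp_force: 0.0
```

>>> servo_tool(deltas=[{"fingers":-1,"travel":[-0.025,-0.004,0],"yaw":0},{"fingers":-1,"travel":[-0.025,-0.004,0],"yaw":0},{"fingers":-1,"travel":[-0.025,-0.004,0],"yaw":0},{"fingers":-1,"travel":[-0.025,-0.004,0],"yaw":0},{"fingers":-1,"travel":[-0.025,-0.004,0],"yaw":0},{"fingers":-1,"travel":[-0.02,-0.004,0],"yaw":0},{"fingers":-1,"travel":[-0.017,-0.003,0],"yaw":0},{"fingers":-1,"travel":[0,0,0],"yaw":0}])

```text
time_s: 7.13
tool_pos: [0.4309, -0.0966, 0.109]
orientation: [[0.994, 0.103, -0.022], [0.103, -0.995, -0.003], [-0.022, 0.0, -1.0]]
wrist_force: [-0.4, 0.3, 0.1]
opening: 0.0853
grasp_force: 0.0
```

```bash
cat > chk.py <<'E'
from go import *
def dark(c,P,win=40,thr=70):
    """centroid of dark bore near the projection of P"""
    u,v=proj(c,P)[0].round().astype(int);im=c['image'].max(2)
    m=np.zeros(im.shape,np.uint8);a,b=max(v-win,0),max(u-win,0);m[a:v+win,b:u+win]=im[a:v+win,b:u+win]<thr
    n,l,st,ce=cv2.connectedComponentsWithStats(m)
    for i in range(1,n):
        if st[i,4]>150: print('blob',st[i],ce[i],'pred',(u,v),ray(c,ce[i],P[2])[0])
E
python3 -c "
from chk import *
delta([.433,-.0975],.03,BY);c=cam('wrist');save(c,'w4');dark(c,[.433,-.0975,.02])
c=cam('scene');save(c,'s4')"
```

```text
t 7.13 travel [0.0038 0.0011 0.079 ] ang 5.91 yaw 0.04
blob [310 238  30  29 665] [324.6647 251.9414] pred (np.int64(321), np.int64(249)) [ 0.4318 -0.0997  0.02  ]
```

View pics/w4.png

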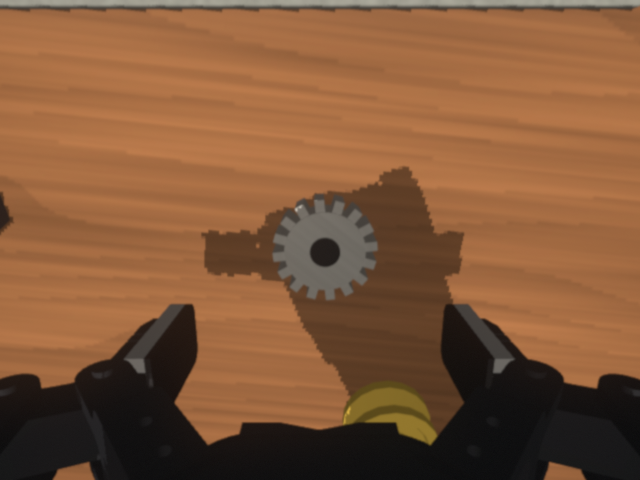

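The cutter bore is at (325,252), which gives (0.432,-0.0995). I'll descend on it and grip.

>>> servo_tool(deltas=[{"fingers":-1,"travel":[0.0015,0.0015,0.015],"yaw":0},{"fingers":-1,"travel":[0.0015,0.0015,0.015],"yaw":0},{"fingers":-1,"travel":[0,0,0.015],"yaw":0},{"fingers":-1,"travel":[0,0,0.015],"yaw":0},{"fingers":-1,"travel":[0,0,0.012],"yaw":0},{"fingers":-1,"travel":[0,0,0.007],"yaw":0},{"fingers":-1,"travel":[0,0,0],"yaw":0},{"fingers":-1,"travel":[0,0,0],"yaw":0}])

```text
time_s: 7.9
tool_pos: [0.4385, -0.0991, 0.0296]
orientation: [[0.995, 0.103, -0.016], [0.103, -0.995, -0.001], [-0.016, -0.0, -1.0]]
wrist_force: [-0.2, 0.3, -0.1]
opening: 0.0853
grasp_force: 0.0
```

>>> servo_tool(deltas=[{"fingers":1,"travel":[0,0,0],"yaw":0},{"fingers":1,"travel":[0,0,0],"yaw":0},{"fingers":1,"travel":[0,0,0],"yaw":0},{"fingers":1,"travel":[0,0,0],"yaw":0},{"fingers":1,"travel":[0,0,0],"yaw":0},{"fingers":1,"travel":[0,0,-0.02],"yaw":0},{"fingers":1,"travel":[0,0,-0.03],"yaw":0},{"fingers":1,"travel":[0,0,-0.025],"yaw":0}], force=50)

```text
time_s: 8.57
tool_pos: [0.4381, -0.099, 0.1062]
orientation: [[0.995, 0.103, -0.018], [0.103, -0.995, -0.002], [-0.018, -0.0, -1.0]]
wrist_force: [1.6, -1.3, -2.3]
opening: 0.054
grasp_force: 54.2
```

```bash
python3 -c "
from go import *
delta(SL['cutter'],.1,BY)"
```

```text
t 8.57 travel [ 0.1581 -0.071   0.0034] ang 5.92 yaw 0.05
```

>>> servo_tool(deltas=[{"fingers":1,"travel":[0.025,-0.012,0],"yaw":0},{"fingers":1,"travel":[0.025,-0.012,0],"yaw":0},{"fingers":1,"travel":[0.025,-0.012,0],"yaw":0},{"fingers":1,"travel":[0.025,-0.012,0],"yaw":0},{"fingers":1,"travel":[0.025,-0.012,0],"yaw":0},{"fingers":1,"travel":[0.025,-0.011,0],"yaw":0},{"fingers":1,"travel":[0.012,0,0],"yaw":0},{"fingers":1,"travel":[0,0,0],"yaw":0}])

```text
time_s: 9.23
tool_pos: [0.5954, -0.0102, 0.1025]
orientation: [[0.995, 0.104, -0.013], [0.104, -0.995, 0.0], [-0.013, -0.002, -1.0]]
wrist_force: [0.5, -0.6, -1.8]
opening: 0.0539
grasp_force: 54.3
```

```bash
python3 -c "
from chk import *
delta(SL['cutter'],.0375,BY);c=cam('wrist');save(c,'w5');s=get_state();print(s['tool_pos']);dark(c,np.r_[s['tool_pos'][:2],s['tool_pos'][2]-.009],35)
dark(c,np.r_[SL['pulley'],.036],35)
"
```

```text
t 9.23 travel [-0.0067  0.0013  0.0651] ang 5.96 yaw 0.09
[ 0.593  -0.0116  0.1021]
blob [ 297  321   45   42 1481] [318.8393 341.7036] pred (np.int64(322), np.int64(334)) [ 0.5899 -0.0107  0.0931]
blob [510 277  27  24 500] [523.172 288.33 ] pred (np.int64(520), np.int64(284)) [ 0.5959 -0.1087  0.036 ]
```

View pics/w5.png

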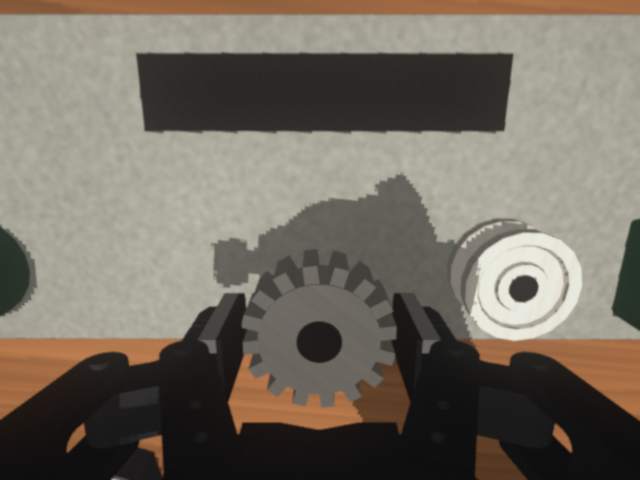

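Pulley stands flat at (523,288). The cutter is held with its bore at (319,342), about 3 mm back from the TCP. The strip midpoint is at (325,92), consistent with the slot. Lowering.

>>> servo_tool(deltas=[{"fingers":1,"travel":[-0.001,0.001,0.018],"yaw":0},{"fingers":1,"travel":[0,0.001,0.018],"yaw":0},{"fingers":1,"travel":[0,0,0.015],"yaw":0},{"fingers":1,"travel":[0,0,0.01],"yaw":0},{"fingers":1,"travel":[0,0,0.004],"yaw":0},{"fingers":1,"travel":[0,0,0],"yaw":0},{"fingers":1,"travel":[0,0,0],"yaw":0}])

```text
time_s: 9.87
tool_pos: [0.59, -0.0146, 0.0376]
orientation: [[0.995, 0.102, -0.017], [0.102, -0.995, -0.002], [-0.017, 0.0, -1.0]]
wrist_force: [-0.5, -0.2, -2.8]
opening: 0.0538
grasp_force: 54.4
```

```bash
python3 -c "
from go import *
delta(SL['cutter']+[.003,-.001],.036,BY);s=get_state();print(s['tool_pos'],s['wrist_force'])"
```

```text
t 9.87 travel [ 0.0012 -0.0014  0.0016] ang 5.88 yaw 0.01
[ 0.59   -0.0146  0.0376] [-0.5152 -0.225  -2.78  ]
```

>>> servo_tool(deltas=[{"fingers":1,"travel":[0.001,-0.001,0.0015],"yaw":0},{"fingers":-0.75,"travel":[0,0,0],"yaw":0},{"fingers":-0.75,"travel":[0,0,0],"yaw":0},{"fingers":-0.75,"travel":[0,0,0],"yaw":0},{"fingers":-0.75,"travel":[0,0,0],"yaw":0},{"fingers":-0.75,"travel":[0,0,-0.03],"yaw":0},{"fingers":-0.75,"travel":[0,0,-0.035],"yaw":0},{"fingers":-0.75,"travel":[0,0,-0.035],"yaw":0}])

```text
time_s: 10.53
tool_pos: [0.5923, -0.0127, 0.1361]
orientation: [[0.994, 0.103, -0.019], [0.103, -0.995, -0.001], [-0.019, -0.001, -1.0]]
wrist_force: [0.8, -0.1, 0.7]
opening: 0.0748
grasp_force: 0.0
```

>>> servo_tool(deltas=[{"fingers":-1,"travel":[-0.017,-0.026,0],"yaw":0},{"fingers":-1,"travel":[-0.017,-0.026,0],"yaw":0},{"fingers":-1,"travel":[-0.017,-0.026,0],"yaw":0},{"fingers":-1,"travel":[-0.017,-0.026,0],"yaw":0},{"fingers":-1,"travel":[-0.017,-0.026,0],"yaw":0},{"fingers":-1,"travel":[-0.017,-0.026,0],"yaw":0},{"fingers":-1,"travel":[-0.017,-0.026,0],"yaw":0},{"fingers":-1,"travel":[-0.017,-0.026,0],"yaw":0}])

```text
time_s: 11.2
tool_pos: [0.4355, 0.1811, 0.1382]
orientation: [[0.995, 0.102, -0.017], [0.102, -0.995, -0.001], [-0.017, -0.0, -1.0]]
wrist_force: [-0.1, 0.5, 0.1]
opening: 0.0853
grasp_force: 0.0
```

>>> servo_tool(deltas=[{"fingers":-1,"travel":[-0.017,-0.026,0],"yaw":0},{"fingers":-1,"travel":[-0.015,-0.026,0],"yaw":0},{"fingers":-1,"travel":[0,0,0],"yaw":0}])

```text
time_s: 11.45
tool_pos: [0.3956, 0.2346, 0.1393]
orientation: [[0.994, 0.112, -0.018], [0.112, -0.994, 0.003], [-0.017, -0.005, -1.0]]
wrist_force: [-0.5, -0.1, -0.2]
opening: 0.0858
grasp_force: 0.0
```

```bash
python3 -c "
from chk import *
delta([.397,.231],.04,BY);c=cam('wrist');save(c,'w6');pickle.dump(c,open('w6.pkl','wb'));print(proj(c,[[.397,.231,.045]]))"
```

```text
t 11.45 travel [0.0027 0.0042 0.0992] ang 6.45 yaw 0.58
[[326.4369 249.0495]]
```

View pics/w6.png

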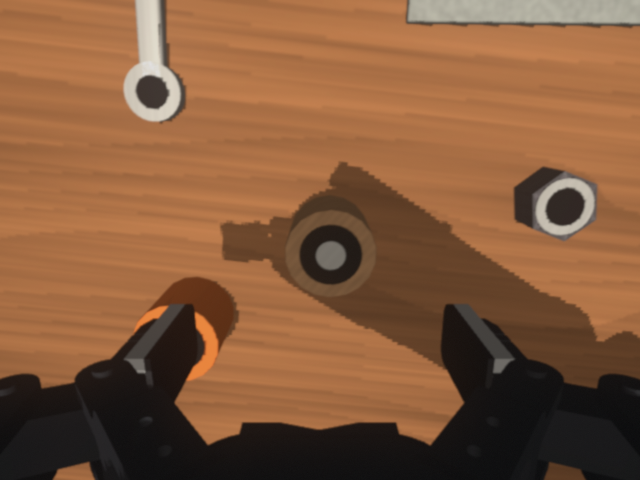

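The drum top is at (331,255), giving about (0.395,0.229). Orange at (175,345) clears the left finger. The nut at (566,206) has flats facing the finger axis. Wrench ring at (152,91).

>>> servo_tool(deltas=[{"fingers":-1,"travel":[0,0.003,0.015],"yaw":0.5},{"fingers":-1,"travel":[0,0.003,0.015],"yaw":0},{"fingers":-1,"travel":[0,0,0.015],"yaw":0},{"fingers":-1,"travel":[0,0,0.015],"yaw":0},{"fingers":-1,"travel":[0,0,0.015],"yaw":0},{"fingers":-1,"travel":[0,0,0.012],"yaw":0},{"fingers":-1,"travel":[0,0,0.008],"yaw":0},{"fingers":-1,"travel":[0,0,0],"yaw":0}])

```text
time_s: 12.17
tool_pos: [0.3981, 0.2212, 0.0423]
orientation: [[0.995, 0.093, -0.019], [0.093, -0.996, -0.004], [-0.019, 0.002, -1.0]]
wrist_force: [0.6, 0.8, -0.2]
opening: 0.0858
grasp_force: 0.0
```

```bash
python3 -c "
from chk import *
delta([.395,.229],.043,BY);print(get_state()['tool_pos'],get_state()['wrist_force'])"
```

```text
t 12.17 travel [-0.0024 -0.008  -0.0007] ang 5.34 yaw -0.53
[0.3981 0.2212 0.0423] [ 0.623   0.792  -0.1889]
```

>>> servo_tool(deltas=[{"fingers":-1,"travel":[-0.002,-0.008,0],"yaw":-0.5},{"fingers":-1,"travel":[0,0,0],"yaw":0},{"fingers":1,"travel":[0,0,0],"yaw":0},{"fingers":1,"travel":[0,0,0],"yaw":0},{"fingers":1,"travel":[0,0,0],"yaw":0},{"fingers":1,"travel":[0,0,0],"yaw":0},{"fingers":1,"travel":[0,0,0],"yaw":0},{"fingers":1,"travel":[0,0,0],"yaw":0}], force=40)

```text
time_s: 12.83
tool_pos: [0.3958, 0.23, 0.0443]
orientation: [[0.995, 0.102, -0.016], [0.102, -0.995, -0.002], [-0.016, -0.0, -1.0]]
wrist_force: [-0.7, -0.5, 6.3]
opening: 0.0491
grasp_force: 40.5
```

>>> servo_tool(deltas=[{"fingers":1,"travel":[0,0,-0.02],"yaw":0},{"fingers":1,"travel":[0,0,-0.03],"yaw":0},{"fingers":1,"travel":[0,0,-0.03],"yaw":0},{"fingers":1,"travel":[0,0,0],"yaw":0}])

```text
time_s: 13.17
tool_pos: [0.399, 0.2316, 0.1277]
orientation: [[0.995, 0.102, -0.011], [0.102, -0.995, 0.002], [-0.011, -0.003, -1.0]]
wrist_force: [0.2, -0.5, -0.9]
opening: 0.0488
grasp_force: 42.2
```

```bash
python3 -c "
from chk import *
delta(SL['drum'],.12,BY);print(get_state()['tool_pos'],get_state()['wrist_force'])"
```

```text
t 13.17 travel [0.1632 0.1668 0.0054] ang 5.86 yaw -0.01
[0.399  0.2316 0.1277] [ 0.1607 -0.467  -0.8652]
```

>>> servo_tool(deltas=[{"fingers":1,"travel":[0.0205,0.021,0],"yaw":0},{"fingers":1,"travel":[0.0205,0.021,0],"yaw":0},{"fingers":1,"travel":[0.0205,0.021,0],"yaw":0},{"fingers":1,"travel":[0.0205,0.021,0],"yaw":0},{"fingers":1,"travel":[0.0205,0.021,0],"yaw":0},{"fingers":1,"travel":[0.0205,0.021,0],"yaw":0},{"fingers":1,"travel":[0.0205,0.021,0],"yaw":0},{"fingers":1,"travel":[0.0205,0.021,0],"yaw":0}])

```text
time_s: 13.83
tool_pos: [0.5778, 0.0782, 0.1202]
orientation: [[0.995, 0.102, -0.018], [0.102, -0.995, -0.002], [-0.018, 0.001, -1.0]]
wrist_force: [0.9, 0.7, -1.0]
opening: 0.0487
grasp_force: 42.2
```

>>> servo_tool(deltas=[{"fingers":1,"travel":[0,0,0.015],"yaw":0},{"fingers":1,"travel":[0,0,0.015],"yaw":0},{"fingers":1,"travel":[0,0,0],"yaw":0},{"fingers":1,"travel":[0,0,0],"yaw":0}])

```text
time_s: 14.17
tool_pos: [0.5756, 0.0796, 0.0898]
orientation: [[0.995, 0.103, -0.02], [0.103, -0.995, -0.002], [-0.02, 0.0, -1.0]]
wrist_force: [-0.3, 0.4, -1.5]
opening: 0.0486
grasp_force: 42.2
```

```bash
python3 -c "
from chk import *
delta(SL['drum'],.0508,BY);c=cam('wrist');save(c,'w7');pickle.dump(c,open('w7.pkl','wb'));dark(c,np.r_[SL['cutter'],.026],35);print(get_state()['tool_pos'])
s=get_state();dark(c,np.r_[s['tool_pos'][:2],s['tool_pos'][2]+.001],50)"
```

```text
t 14.17 travel [ 0.0037 -0.0025  0.0389] ang 5.9 yaw 0.03
blob [505 257  33  31 769] [520.9844 271.9714] pred (np.int64(517), np.int64(264)) [ 0.5844 -0.0146  0.026 ]
[0.5763 0.0802 0.0907]
blob [ 267  299  100   93 5911] [317.596  345.4471] pred (np.int64(317), np.int64(342)) [0.5752 0.08   0.0917]
```

View pics/w7.png

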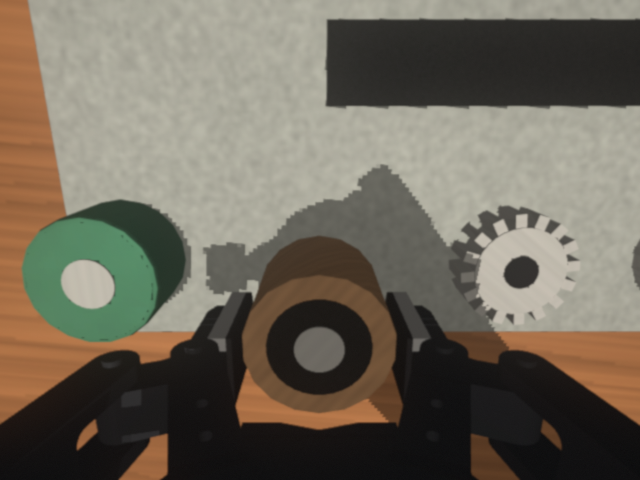

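Cutter stands flat at (521,272). The strip's left end is at (326,19)-(326,106), and the round block's boss is at (88,284). I'll check relative positions in this view.

```bash
python3 -c "
from chk import *
c=pickle.load(open('w7.pkl','rb'))
A=ray(c,[(326,19),(326,106)],.006)[:,:2];rb=ray(c,(88,284),.046)[0,:2]; cu=np.array([.5844,-.0146])
f=lambda p:(R.T@(p-BC)).round(4)
print('strip corners',f(A[0]),f(A[1]),'round',f(rb),'cutter',f(cu))
"
```

```text
strip corners [0.0668 0.0892] [0.0306 0.089 ] round [-0.0414  0.1892] cutter [-0.0438 -0.0021]
```

>>> servo_tool(deltas=[{"fingers":1,"travel":[0.002,-0.001,0.012],"yaw":0},{"fingers":1,"travel":[0.002,-0.001,0.012],"yaw":0},{"fingers":1,"travel":[0,0,0.01],"yaw":0},{"fingers":1,"travel":[0,0,0.005],"yaw":0},{"fingers":1,"travel":[0,0,0],"yaw":0},{"fingers":1,"travel":[0,0,0],"yaw":0}])

```text
time_s: 14.72
tool_pos: [0.5795, 0.0824, 0.0512]
orientation: [[0.995, 0.103, -0.018], [0.103, -0.995, -0.002], [-0.018, 0.0, -1.0]]
wrist_force: [0.0, -0.3, -0.9]
opening: 0.049
grasp_force: 42.3
```

```bash
python3 -c "
from chk import *
delta(SL['drum'],.0505,BY);s=get_state();print(s['tool_pos'],s['wrist_force'])"
```

```text
t 14.72 travel [-0.0012 -0.0001  0.0007] ang 5.92 yaw 0.05
[0.5795 0.0824 0.0512] [ 0.0006 -0.3214 -0.9458]
```

>>> servo_tool(deltas=[{"fingers":1,"travel":[0,0,0.001],"yaw":0},{"fingers":-0.75,"travel":[0,0,0],"yaw":0},{"fingers":-0.75,"travel":[0,0,0],"yaw":0},{"fingers":-0.75,"travel":[0,0,0],"yaw":0},{"fingers":-0.75,"travel":[0,0,0],"yaw":0},{"fingers":-0.75,"travel":[0,0,-0.025],"yaw":0},{"fingers":-0.75,"travel":[0,0,-0.03],"yaw":0},{"fingers":-0.75,"travel":[0,0,-0.035],"yaw":0}])

```text
time_s: 15.38
tool_pos: [0.5801, 0.0822, 0.1405]
orientation: [[0.994, 0.103, -0.021], [0.103, -0.995, -0.002], [-0.021, 0.0, -1.0]]
wrist_force: [1.2, 0.0, 0.2]
opening: 0.0748
grasp_force: 0.0
```

>>> servo_tool(deltas=[{"fingers":-0.6,"travel":[-0.024,-0.0053,0],"yaw":0},{"fingers":-0.6,"travel":[-0.024,-0.0053,0],"yaw":0},{"fingers":-0.6,"travel":[-0.024,-0.0053,0],"yaw":0},{"fingers":-0.6,"travel":[-0.024,-0.0053,0],"yaw":0},{"fingers":-0.6,"travel":[-0.024,-0.0053,0],"yaw":0},{"fingers":-0.6,"travel":[-0.024,-0.0053,0],"yaw":0},{"fingers":-0.6,"travel":[0,0,0],"yaw":0},{"fingers":-0.6,"travel":[0,0,0],"yaw":0}])

```text
time_s: 16.05
tool_pos: [0.4342, 0.0994, 0.1436]
orientation: [[0.994, 0.104, -0.017], [0.104, -0.995, -0.002], [-0.017, 0.0, -1.0]]
wrist_force: [0.6, 0.6, 0.5]
opening: 0.0683
grasp_force: 0.0
```

```bash
python3 -c "
from chk import *
delta([.432,.099],.03,BY);c=cam('wrist');save(c,'w8');pickle.dump(c,open('w8.pkl','wb'));dark(c,np.array([.432,.099,.024]),40,50)"
```

```text
t 16.05 travel [-0.0003  0.0001  0.1136] ang 5.98 yaw 0.11
blob [291 204  55  24 297] [320.0539 213.0337] pred (np.int64(319), np.int64(241)) [0.4494 0.1001 0.024 ]
blob [304 227  34  33 893] [320.4244 242.8477] pred (np.int64(319), np.int64(241)) [0.4312 0.0979 0.024 ]
```

View pics/w8.png

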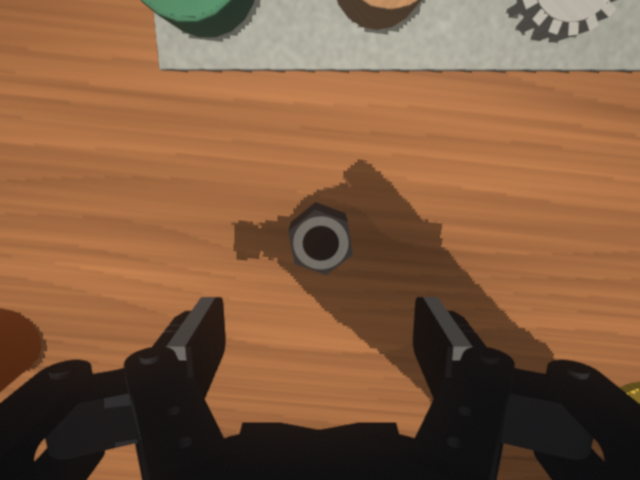

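The nut bore is at (320,243), with flats facing the fingers to within a few degrees. Descending.

>>> servo_tool(deltas=[{"fingers":-0.6,"travel":[0,0.001,0.018],"yaw":0},{"fingers":-0.6,"travel":[0,0,0.018],"yaw":0},{"fingers":-0.6,"travel":[0,0,0.018],"yaw":0},{"fingers":-0.6,"travel":[0,0,0.018],"yaw":0},{"fingers":-0.6,"travel":[0,0,0.018],"yaw":0},{"fingers":-0.6,"travel":[0,0,0.015],"yaw":0},{"fingers":-0.6,"travel":[0,0,0.007],"yaw":0},{"fingers":-0.6,"travel":[0,0,0],"yaw":0}])

```text
time_s: 16.77
tool_pos: [0.4337, 0.098, 0.0295]
orientation: [[0.995, 0.102, -0.018], [0.102, -0.995, -0.002], [-0.018, 0.0, -1.0]]
wrist_force: [0.3, -0.5, 1.0]
opening: 0.0681
grasp_force: 0.0
```

```bash
python3 -c "
from chk import *
delta([.4315,.098],.031,BY);s=get_state();print(s['tool_pos'],s['wrist_force'])"
```

```text
t 16.77 travel [-0.0023 -0.0002 -0.0015] ang 5.88 yaw 0.01
[0.4337 0.098  0.0295] [ 0.2952 -0.4537  0.9583]
```

>>> servo_tool(deltas=[{"fingers":1,"travel":[-0.002,0,-0.0015],"yaw":0},{"fingers":1,"travel":[0,0,0],"yaw":0},{"fingers":1,"travel":[0,0,0],"yaw":0},{"fingers":1,"travel":[0,0,0],"yaw":0},{"fingers":1,"travel":[0,0,0],"yaw":0},{"fingers":1,"travel":[0,0,0],"yaw":0},{"fingers":1,"travel":[0,0,0],"yaw":0}], force=40)

```text
time_s: 17.35
tool_pos: [0.4318, 0.098, 0.0336]
orientation: [[0.995, 0.102, -0.015], [0.102, -0.995, -0.001], [-0.015, -0.0, -1.0]]
wrist_force: [-0.1, -0.9, 6.4]
opening: 0.0368
grasp_force: 40.2
```

>>> servo_tool(deltas=[{"fingers":1,"travel":[0,0,-0.025],"yaw":0},{"fingers":1,"travel":[0,0,-0.035],"yaw":0},{"fingers":1,"travel":[0,0,-0.035],"yaw":0},{"fingers":1,"travel":[0,0,0],"yaw":0}])

```text
time_s: 17.68
tool_pos: [0.4356, 0.0991, 0.1325]
orientation: [[0.995, 0.102, -0.009], [0.102, -0.995, 0.001], [-0.008, -0.002, -1.0]]
wrist_force: [0.5, 0.5, -1.4]
opening: 0.0366
grasp_force: 40.9
```

```bash
python3 -c "
from chk import *
delta(np.array([.586,-.0135]),.12,BY);s=get_state();print(s['tool_pos'],s['wrist_force'])"
```

```text
t 17.68 travel [0.1383 0.1274 0.0111] ang 5.86 yaw -0.01
[0.4356 0.0991 0.1325] [ 0.4697  0.5184 -1.4462]
```

>>> servo_tool(deltas=[{"fingers":1,"travel":[0.0231,0.0212,0],"yaw":0},{"fingers":1,"travel":[0.0231,0.0212,0],"yaw":0},{"fingers":1,"travel":[0.0231,0.0212,0],"yaw":0},{"fingers":1,"travel":[0.0231,0.0212,0],"yaw":0},{"fingers":1,"travel":[0.0231,0.0212,0],"yaw":0},{"fingers":1,"travel":[0.0231,0.0212,0],"yaw":0},{"fingers":1,"travel":[0,0,0.01],"yaw":0},{"fingers":1,"travel":[0,0,0],"yaw":0}])

```text
time_s: 18.35
tool_pos: [0.5833, -0.0167, 0.1134]
orientation: [[0.995, 0.098, -0.019], [0.098, -0.995, -0.002], [-0.019, 0.001, -1.0]]
wrist_force: [-1.3, 0.4, -1.3]
opening: 0.037
grasp_force: 40.8
```

```bash
python3 -c "
from chk import *
delta(np.array([.587,-.0128]),.06,BY);c=cam('wrist');s=get_state();p=s['tool_pos'];print(p);dark(c,np.r_[p[:2],p[2]-.0096],40,50)"
```

```text
t 18.35 travel [ 0.0051 -0.0035  0.0533] ang 5.65 yaw -0.22
[ 0.5822 -0.015   0.114 ]
blob [ 288  301   63   56 2796] [318.7918 328.5279] pred (np.int64(313), np.int64(330)) [ 0.583  -0.0167  0.1044]
```

>>> servo_tool(deltas=[{"fingers":1,"travel":[0.003,-0.002,0.015],"yaw":0},{"fingers":1,"travel":[0.002,-0.001,0.015],"yaw":0},{"fingers":1,"travel":[0,0,0.012],"yaw":0},{"fingers":1,"travel":[0,0,0.007],"yaw":0},{"fingers":1,"travel":[0,0,0.003],"yaw":0},{"fingers":1,"travel":[0,0,0],"yaw":0},{"fingers":1,"travel":[0,0,0],"yaw":0}])

```text
time_s: 18.98
tool_pos: [0.5872, -0.0106, 0.0632]
orientation: [[0.995, 0.103, -0.017], [0.103, -0.995, -0.002], [-0.017, -0.0, -1.0]]
wrist_force: [-0.3, -0.4, -1.0]
opening: 0.0365
grasp_force: 40.8
```

```bash
python3 -c "
from chk import *
delta(np.array([.587,-.0122]),.0597,BY);s=get_state();print(s['tool_pos'],s['wrist_force'])"
```

```text
t 18.98 travel [-0.0003  0.0015  0.0035] ang 5.91 yaw 0.04
[ 0.5872 -0.0106  0.0632] [-0.2575 -0.3544 -0.9987]
```

>>> servo_tool(deltas=[{"fingers":1,"travel":[0,0.0015,0.002],"yaw":0},{"fingers":1,"travel":[0,0,0.001],"yaw":0},{"fingers":1,"travel":[0,0,0.0005],"yaw":0},{"fingers":1,"travel":[0,0,0],"yaw":0}])

```text
time_s: 19.32
tool_pos: [0.5874, -0.0125, 0.06]
orientation: [[0.995, 0.102, -0.017], [0.102, -0.995, -0.002], [-0.017, 0.0, -1.0]]
wrist_force: [0.2, 0.6, -1.0]
opening: 0.0367
grasp_force: 40.9
```

>>> servo_tool(deltas=[{"fingers":1,"travel":[0,0,0.0008],"yaw":0},{"fingers":-0.3,"travel":[0,0,0],"yaw":0},{"fingers":-0.3,"travel":[0,0,0],"yaw":0},{"fingers":-0.3,"travel":[0,0,0],"yaw":0},{"fingers":-0.3,"travel":[0,0,0],"yaw":0},{"fingers":-0.3,"travel":[0,0,-0.02],"yaw":0},{"fingers":-0.3,"travel":[0,0,-0.035],"yaw":0},{"fingers":-0.3,"travel":[0,0,-0.04],"yaw":0}])

```text
time_s: 19.98
tool_pos: [0.5873, -0.0123, 0.1532]
orientation: [[0.994, 0.103, -0.022], [0.103, -0.995, -0.002], [-0.022, -0.001, -1.0]]
wrist_force: [0.8, -0.3, 0.4]
opening: 0.0556
grasp_force: 0.0
```

```bash
python3 -c "
from chk import *
c=cam('wrist');save(c,'w9');dark(c,np.r_[.587,-.0125,.05],40,50);dark(c,np.r_[SL['pulley'],.036],35)
x,_,m=blob(S,(505,257),52,'n');y,_,m2=blob(D,(280,381),52,'n')
for cc,mm in((S,m),(D,m2)):
    P=ray(cc,np.argwhere(mm)[:,::-1],.009)[:,:2]; r=cv2.minAreaRect((P*1000).astype(np.float32));print(r)
delta([.5375,.345],.16)
"
```

```text
blob [287 206  61  26 416] [318.0144 215.7668] pred (np.int64(319), np.int64(246)) [ 0.604  -0.0102  0.05  ]
blob [ 301  230   38   35 1034] [319.3878 247.3868] pred (np.int64(319), np.int64(246)) [ 0.586  -0.0128  0.05  ]
blob [475 232  19  19 278] [483.723  240.7482] pred (np.int64(479), np.int64(237)) [ 0.5956 -0.1097  0.036 ]
((535.8933715820312, 342.9285583496094), (168.7002410888672, 35.9531135559082), 3.2453179359436035)
((534.92138671875, 346.0992431640625), (159.11483764648438, 35.54109573364258), 3.321228265762329)
t 20.03 travel [-0.018  -0.3598  0.0021] ang 5.92
```

View pics/w9.png

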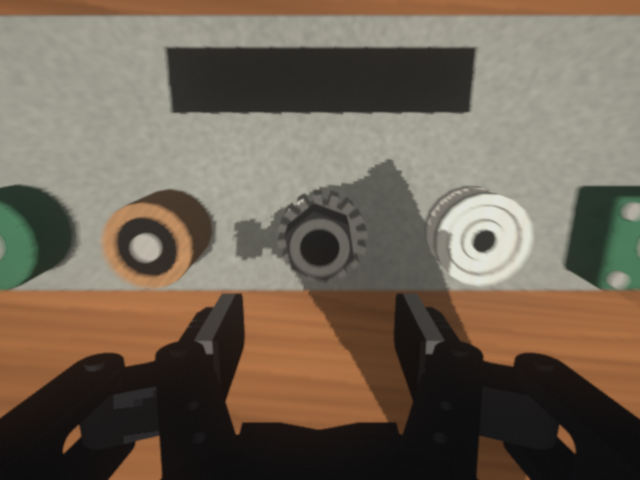

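The row is straight and evenly spaced: drum (148,247), cutter with nut (320,247), pulley (484,240). The nut sits centred on the cutter. Now the wrench, at about (0.535,0.345) with its axis at 3.3°.

>>> servo_tool(deltas=[{"fingers":-0.3,"travel":[-0.002,-0.036,0],"yaw":0},{"fingers":-0.3,"travel":[-0.002,-0.036,0],"yaw":0},{"fingers":-0.3,"travel":[-0.002,-0.036,0],"yaw":0},{"fingers":-0.3,"travel":[-0.002,-0.036,0],"yaw":0},{"fingers":-0.3,"travel":[-0.002,-0.036,0],"yaw":0},{"fingers":-0.3,"travel":[-0.002,-0.036,0],"yaw":0},{"fingers":-0.3,"travel":[-0.002,-0.036,0],"yaw":0},{"fingers":-0.3,"travel":[-0.002,-0.036,0],"yaw":0}])

```text
time_s: 20.7
tool_pos: [0.543, 0.2743, 0.1542]
orientation: [[0.995, 0.103, -0.017], [0.103, -0.995, -0.002], [-0.017, 0.0, -1.0]]
wrist_force: [0.2, 0.3, 0.8]
opening: 0.0553
grasp_force: 0.0
```

>>> servo_tool(deltas=[{"fingers":-0.3,"travel":[-0.002,-0.036,0],"yaw":0},{"fingers":-0.3,"travel":[-0.002,-0.036,0],"yaw":0},{"fingers":-0.3,"travel":[0,0,0],"yaw":2.6},{"fingers":-0.3,"travel":[0,0,0],"yaw":0}])

```text
time_s: 21.03
tool_pos: [0.5304, 0.3474, 0.1543]
orientation: [[0.998, 0.062, -0.017], [0.062, -0.998, 0.0], [-0.017, -0.001, -1.0]]
wrist_force: [0.5, -0.5, -0.6]
opening: 0.0555
grasp_force: 0.0
```

```bash
python3 -c "
from chk import *
delta([.535,.3445],.034,np.radians(3.3));c=cam('wrist');save(c,'w10')
hsv=cv2.cvtColor(c['image'],cv2.COLOR_RGB2HSV);m=((hsv[...,1]<70)&(hsv[...,2]>90)).astype(np.uint8)
u,v=proj(c,[.535,.3445,.009])[0].astype(int);print(u,v)
n,l,st,ce=cv2.connectedComponentsWithStats(m);i=1+np.argmax([np.sum(l[v-20:v+20,u-20:u+20]==k) for k in range(1,n)]);print(st[i])
P=ray(c,np.argwhere(l==i)[:,::-1],.009)[:,:2];print(cv2.minAreaRect((P*1000).astype(np.float32)))
"
```

```text
t 21.03 travel [0.0065 0.0033 0.1203] ang 3.53 yaw 0.23
323 220
[ 302   97   52  238 5984]
((531.9215087890625, 342.43817138671875), (159.44241333007812, 31.27510643005371), 3.3465585708618164)
```

View pics/w10.png

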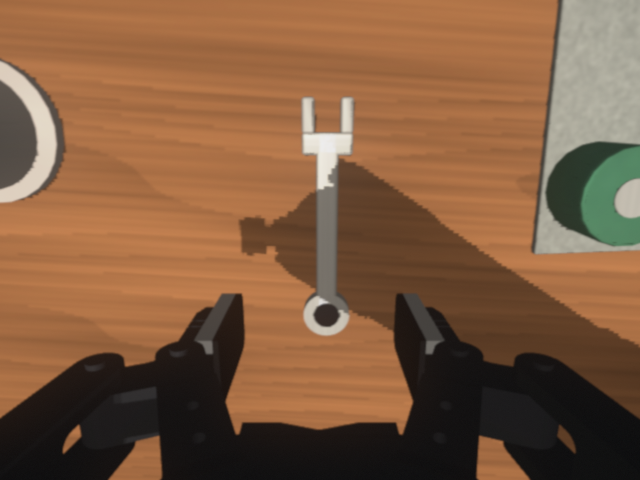

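The wrench lies straight between the fingers at (327,220), measured 159 x 31 mm at 3.3°. Descending onto the shank's middle.

>>> servo_tool(deltas=[{"fingers":-0.1,"travel":[0.0045,0.004,0.02],"yaw":0.2},{"fingers":-0.1,"travel":[0,0,0.02],"yaw":0},{"fingers":-0.1,"travel":[0,0,0.02],"yaw":0},{"fingers":-0.1,"travel":[0,0,0.02],"yaw":0},{"fingers":-0.1,"travel":[0,0,0.02],"yaw":0},{"fingers":-0.1,"travel":[0,0,0.013],"yaw":0},{"fingers":-0.1,"travel":[0,0,0.006],"yaw":0},{"fingers":-0.1,"travel":[0,0,0],"yaw":0}])

```text
time_s: 21.75
tool_pos: [0.5345, 0.3382, 0.0339]
orientation: [[0.998, 0.053, -0.019], [0.053, -0.999, -0.004], [-0.019, 0.003, -1.0]]
wrist_force: [0.2, -0.8, 0.0]
opening: 0.0474
grasp_force: 0.0
```

```bash
python3 -c "
from chk import *
delta([.5335,.3435],.031,np.radians(3.3));s=get_state();print(s['tool_pos'],s['wrist_force'])"
```

```text
t 21.75 travel [-0.0007 -0.0053  0.0029] ang 3.04 yaw -0.26
[0.5345 0.3382 0.0339] [ 0.1872 -0.7718  0.0469]
```

>>> servo_tool(deltas=[{"fingers":-0.1,"travel":[0,-0.005,0.002],"yaw":0},{"fingers":0.4,"travel":[0,0,0],"yaw":0},{"fingers":1,"travel":[0,0,0],"yaw":0},{"fingers":1,"travel":[0,0,0],"yaw":0},{"fingers":1,"travel":[0,0,0],"yaw":0},{"fingers":1,"travel":[0,0,0],"yaw":0},{"fingers":1,"travel":[0,0,0],"yaw":0}], force=60)

```text
time_s: 22.33
tool_pos: [0.5352, 0.345, 0.0342]
orientation: [[0.998, 0.054, -0.016], [0.054, -0.999, -0.001], [-0.016, 0.001, -1.0]]
wrist_force: [0.3, -1.3, 4.0]
opening: -0.0001
grasp_force: 3.0
```

>>> servo_tool(deltas=[{"fingers":1,"travel":[0,0,-0.02],"yaw":0},{"fingers":1,"travel":[0,0,-0.035],"yaw":0},{"fingers":1,"travel":[0,0,-0.035],"yaw":0},{"fingers":1,"travel":[0,0,-0.03],"yaw":0},{"fingers":1,"travel":[0,0,0],"yaw":0}])

```text
time_s: 22.75
tool_pos: [0.5391, 0.3482, 0.1597]
orientation: [[0.999, 0.054, -0.009], [0.054, -0.999, 0.005], [-0.008, -0.006, -1.0]]
wrist_force: [0.4, 1.5, -0.1]
opening: -0.0
grasp_force: 0.0
```

```bash
python3 -c "
from chk import *
s=get_state();print(s['tool_pos'],s['wrist_force'],s['qpos'])
delta(SL['wrench'],.14,BY+np.pi/2);delta(SL['wrench'],.14,BY-np.pi/2)
c=cam('wrist');save(c,'w11')"
```

```text
[0.5391 0.3482 0.1597] [ 0.4201  1.5467 -0.1159] [-0.2805  0.7893 -0.5767  1.6154  0.5062  0.894  -2.5625]
t 22.75 travel [0.1195 0.3581 0.0166] ang 3.09 yaw -92.78
t 22.75 travel [0.1195 0.3581 0.0166] ang 3.09 yaw 87.22
```

View pics/w11.png

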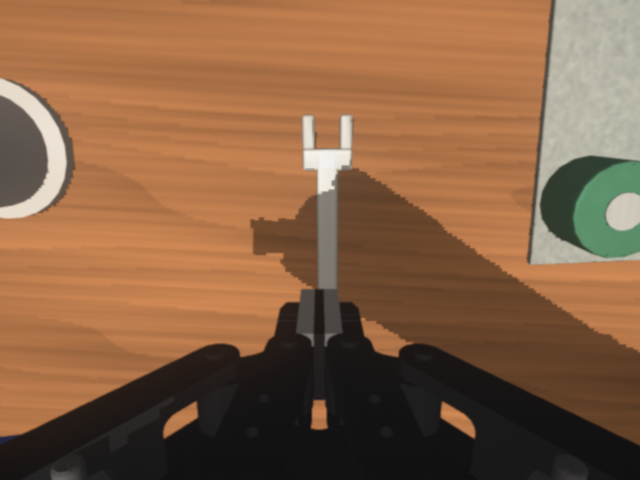

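The grasp missed: the fingers shut on top of the wrench, with tips at its 9 mm height. It's unmoved at (327,225). I'll go about 7 mm lower.

>>> servo_tool(deltas=[{"fingers":-0.1,"travel":[-0.004,0.0,0],"yaw":0},{"fingers":-0.1,"travel":[0,0,0.02],"yaw":0},{"fingers":-0.1,"travel":[0,0,0.02],"yaw":0},{"fingers":-0.1,"travel":[0,0,0.02],"yaw":0},{"fingers":-0.1,"travel":[0,0,0.02],"yaw":0},{"fingers":-0.1,"travel":[0,0,0.02],"yaw":0},{"fingers":-0.1,"travel":[0,0,0],"yaw":0},{"fingers":-0.1,"travel":[0,0,0],"yaw":0}])

```text
time_s: 23.47
tool_pos: [0.5289, 0.3436, 0.0511]
orientation: [[0.998, 0.055, -0.021], [0.055, -0.999, -0.005], [-0.022, 0.003, -1.0]]
wrist_force: [-0.3, -0.5, 0.8]
opening: 0.0471
grasp_force: 0.0
```

```bash
python3 -c "
from chk import *
delta([.5335,.3435],.027,np.radians(3.3));s=get_state();print(s['tool_pos'],s['wrist_force'])"
```

```text
t 23.47 travel [0.0051 0.0003 0.024 ] ang 3.13 yaw -0.17
[0.5289 0.3436 0.0511] [-0.325  -0.4775  0.782 ]
```

>>> servo_tool(deltas=[{"fingers":0.2,"travel":[0.003,0,0.012],"yaw":0},{"fingers":0.2,"travel":[0,0,0.006],"yaw":0},{"fingers":0.2,"travel":[0,0,0.004],"yaw":0},{"fingers":0.2,"travel":[0,0,0],"yaw":0},{"fingers":0.2,"travel":[0,0,0],"yaw":0}])

```text
time_s: 23.88
tool_pos: [0.5334, 0.3448, 0.0313]
orientation: [[0.998, 0.054, -0.017], [0.054, -0.999, -0.002], [-0.017, 0.001, -1.0]]
wrist_force: [-0.2, 0.8, 0.3]
opening: 0.0341
grasp_force: 0.0
```

Lower still by 4 mm, then close.

>>> servo_tool(deltas=[{"fingers":0.2,"travel":[0,0.001,0.004],"yaw":0},{"fingers":0.2,"travel":[0,0,0],"yaw":0},{"fingers":1,"travel":[0,0,0],"yaw":0},{"fingers":1,"travel":[0,0,0],"yaw":0},{"fingers":1,"travel":[0,0,0],"yaw":0},{"fingers":1,"travel":[0,0,0],"yaw":0}], force=60)

```text
time_s: 24.38
tool_pos: [0.5335, 0.3439, 0.0277]
orientation: [[0.998, 0.054, -0.017], [0.054, -0.999, -0.002], [-0.017, 0.001, -1.0]]
wrist_force: [-0.5, -0.8, 3.0]
opening: 0.012
grasp_force: 59.4
```

Gripped at 12 mm opening. I'll lift, then turn -92.8°, which brings joint 7 back from its limit.

>>> servo_tool(deltas=[{"fingers":1,"travel":[0,0,-0.02],"yaw":0},{"fingers":1,"travel":[0,0,-0.03],"yaw":0},{"fingers":1,"travel":[0,0,-0.035],"yaw":0},{"fingers":1,"travel":[0,0,-0.03],"yaw":0},{"fingers":1,"travel":[0,0,0],"yaw":-7.1},{"fingers":1,"travel":[0,0,0],"yaw":-7.1},{"fingers":1,"travel":[0,0,0],"yaw":-7.1},{"fingers":1,"travel":[0,0,0],"yaw":-7.1}])

```text
time_s: 25.05
tool_pos: [0.5354, 0.3436, 0.1421]
orientation: [[0.849, 0.527, -0.017], [0.527, -0.85, -0.002], [-0.016, -0.007, -1.0]]
wrist_force: [0.2, -0.3, -3.0]
opening: 0.0117
grasp_force: 58.9
```

>>> servo_tool(deltas=[{"fingers":1,"travel":[0,0,0],"yaw":-7.1},{"fingers":1,"travel":[0,0,0],"yaw":-7.1},{"fingers":1,"travel":[0,0,0],"yaw":-7.1},{"fingers":1,"travel":[0,0,0],"yaw":-7.1},{"fingers":1,"travel":[0,0,0],"yaw":-7.1},{"fingers":1,"travel":[0,0,0],"yaw":-7.1},{"fingers":1,"travel":[0,0,0],"yaw":-7.1},{"fingers":1,"travel":[0,0,0],"yaw":-7.1}])

```text
time_s: 25.72
tool_pos: [0.5353, 0.3436, 0.1417]
orientation: [[0.024, 1.0, -0.017], [1.0, -0.024, -0.002], [-0.003, -0.017, -1.0]]
wrist_force: [0.1, -0.0, -2.1]
opening: 0.0117
grasp_force: 58.9
```

```bash
python3 -c "
from chk import *
s=get_state();print(s['tool_pos'],s['wrist_force'],s['qpos'])
delta(SL['wrench'],.14,BY+np.pi/2)"
```

```text
[0.5353 0.3436 0.1417] [ 0.0658 -0.0185 -2.0886] [-0.1067  0.9265 -0.9312  1.6275  0.8232  1.042  -1.3198]
t 25.72 travel [-0.343   0.1505  0.0001] ang 88.63 yaw -7.24
```

>>> servo_tool(deltas=[{"fingers":1,"travel":[0,0,0],"yaw":-7.1},{"fingers":1,"travel":[-0.0327,0.0096,0],"yaw":0},{"fingers":1,"travel":[-0.0327,0.0096,0],"yaw":0},{"fingers":1,"travel":[-0.0327,0.0096,0],"yaw":0},{"fingers":1,"travel":[-0.0327,0.0096,0],"yaw":0},{"fingers":1,"travel":[-0.0327,0.0096,0],"yaw":0},{"fingers":1,"travel":[-0.0327,0.0096,0],"yaw":0},{"fingers":1,"travel":[-0.0327,0.0096,0],"yaw":0}])

```text
time_s: 26.38
tool_pos: [0.6241, 0.1204, 0.1406]
orientation: [[-0.094, 0.995, -0.018], [0.996, 0.094, -0.002], [-0.001, -0.018, -1.0]]
wrist_force: [0.4, 0.8, -2.1]
opening: 0.0116
grasp_force: 58.9
```

>>> servo_tool(deltas=[{"fingers":1,"travel":[-0.0327,0.0096,0],"yaw":0},{"fingers":1,"travel":[-0.0327,0.0096,0],"yaw":0},{"fingers":1,"travel":[-0.0327,0.0096,0],"yaw":0},{"fingers":1,"travel":[-0.0327,0.0096,0],"yaw":0},{"fingers":1,"travel":[0,0,0],"yaw":0},{"fingers":1,"travel":[0,0,0],"yaw":0}])

```text
time_s: 26.88
tool_pos: [0.6746, -0.0081, 0.1392]
orientation: [[-0.088, 0.996, -0.018], [0.996, 0.088, -0.003], [-0.002, -0.018, -1.0]]
wrist_force: [-0.3, 1.1, -2.4]
opening: 0.012
grasp_force: 58.9
```

```bash
python3 -c "
from chk import *
s=get_state();print(s['tool_pos'],s['wrist_force'])
delta(SL['wrench'],.035,BY+np.pi/2);c=cam('wrist');save(c,'w12');E=[bd(x,y) for x in(.032,.068) for y in(-.09,.09)]
print(proj(c,np.c_[E,[.006]*4]).round())"
```

```text
[ 0.6746 -0.0081  0.1392] [-0.3153  1.1303 -2.3691]
t 26.88 travel [0.0051 0.0053 0.1041] ang 95.04 yaw -0.83
[[306. 357.]
 [298.  77.]
 [358. 357.]
 [361.  76.]]
```

View pics/w12.png

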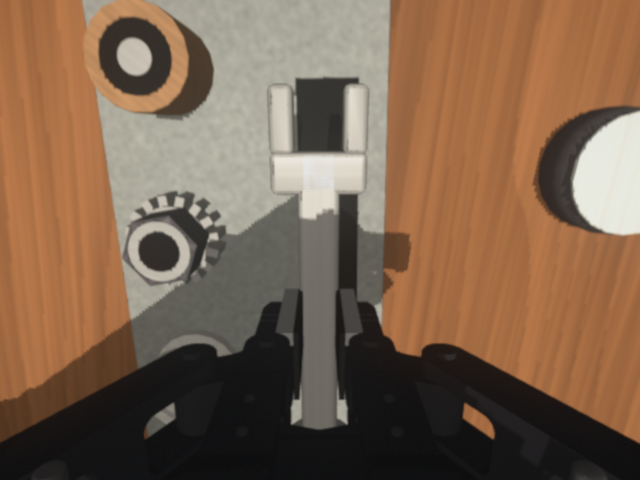

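The wrench is held in line over the strip. The strip's far edge at (297,78)-(359,77) matches prediction within 2 px. Lowering.

>>> servo_tool(deltas=[{"fingers":1,"travel":[0.0025,0.002,0.018],"yaw":-0.4},{"fingers":1,"travel":[0.0025,0.002,0.018],"yaw":-0.4},{"fingers":1,"travel":[0,0,0.018],"yaw":0},{"fingers":1,"travel":[0,0,0.018],"yaw":0},{"fingers":1,"travel":[0,0,0.016],"yaw":0},{"fingers":1,"travel":[0,0,0.01],"yaw":0},{"fingers":1,"travel":[0,0,0],"yaw":0},{"fingers":1,"travel":[0,0,0],"yaw":0}])

```text
time_s: 27.6
tool_pos: [0.6757, 0.0011, 0.0416]
orientation: [[-0.108, 0.994, -0.018], [0.994, 0.108, -0.002], [0.0, -0.018, -1.0]]
wrist_force: [0.3, -0.6, -1.6]
opening: 0.0117
grasp_force: 58.9
```

```bash
python3 -c "
from chk import *
delta(SL['wrench'],.034,BY+np.pi/2);s=get_state();print(s['tool_pos'],s['wrist_force'])"
```

```text
t 27.6 travel [-0.0042  0.0015  0.0075] ang 96.2 yaw 0.33
[0.6757 0.0011 0.0416] [ 0.2667 -0.6208 -1.6463]
```

>>> servo_tool(deltas=[{"fingers":1,"travel":[-0.003,0.001,0.004],"yaw":0},{"fingers":1,"travel":[0,0,0.003],"yaw":0},{"fingers":1,"travel":[0,0,0],"yaw":0},{"fingers":1,"travel":[0,0,0],"yaw":0}])

```text
time_s: 27.93
tool_pos: [0.6775, -0.0022, 0.0358]
orientation: [[-0.107, 0.994, -0.016], [0.994, 0.107, -0.002], [-0.0, -0.017, -1.0]]
wrist_force: [-0.4, -0.5, -1.6]
opening: 0.0115
grasp_force: 58.9
```

>>> servo_tool(deltas=[{"fingers":1,"travel":[0,0,0.0015],"yaw":0},{"fingers":1,"travel":[0,0,0],"yaw":0},{"fingers":0.05,"travel":[0,0,0],"yaw":0},{"fingers":0.05,"travel":[0,0,0],"yaw":0},{"fingers":0.05,"travel":[0,0,0],"yaw":0},{"fingers":0.05,"travel":[0,0,0],"yaw":0},{"fingers":0.05,"travel":[0,0,-0.02],"yaw":0},{"fingers":0.05,"travel":[0,0,-0.035],"yaw":0}])

```text
time_s: 28.6
tool_pos: [0.6756, -0.0026, 0.0865]
orientation: [[-0.108, 0.994, -0.024], [0.994, 0.108, -0.003], [-0.0, -0.025, -1.0]]
wrist_force: [0.6, -0.6, -0.1]
opening: 0.0409
grasp_force: 0.0
```

>>> servo_tool(deltas=[{"fingers":0.05,"travel":[0,0,-0.04],"yaw":0},{"fingers":0.05,"travel":[0,0,-0.04],"yaw":0},{"fingers":0.05,"travel":[0,0,-0.04],"yaw":0},{"fingers":0.05,"travel":[0,0,-0.04],"yaw":0},{"fingers":0.05,"travel":[0,0,0],"yaw":0},{"fingers":0.05,"travel":[0,0,0],"yaw":0}])

```text
time_s: 29.1
tool_pos: [0.6822, -0.0004, 0.2537]
orientation: [[-0.108, 0.994, -0.01], [0.994, 0.108, -0.001], [0.0, -0.01, -1.0]]
wrist_force: [-0.3, 0.1, -0.1]
opening: 0.0406
grasp_force: 0.0
```

```bash
python3 -c "
from chk import *
s=get_state();print(s['tool_pos'],s['time_s'])
c=cam('wrist');save(c,'w13')
f=lambda p:(R.T@(p[:2]-BC)).round(4)
dark(c,np.r_[.587,-.0125,.05],30,50)
hsv=cv2.cvtColor(c['image'],cv2.COLOR_RGB2HSV)
s=cam('scene');d=cam('side');a,_,_=blob(s,(140,262),26,'r');b,_,_=blob(d,(321,152),26,'r');print('can',tri(a,b))
"
```

```text
[ 0.6822 -0.0004  0.2537] 29.1
can [ 0.5266 -0.3361  0.02  ]
```

View pics/w13.png

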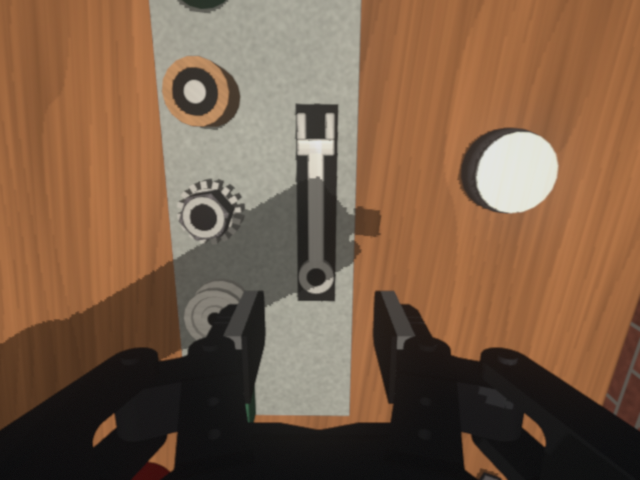

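The wrench lies centred on the strip: it spans rows 113–293, and the strip 104–301. Nut on cutter at (204,216), drum (195,91) and pulley (215,318) are in line, and the oil can hasn't moved. Handing in.

```bash
python3 -c "
from station import manip
print(manip.job_done())"
```

```text
the job is handed in; nothing more can be done
None
```

I handed the job in at about 29 s: the pulley, cutter and drum stand in line on the board, the nut is centred on the cutter, the wrench is centred on the strip, and the oil can is where it was. I checked this by camera before handing in; no verdict came back.

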